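# Close a row of breakers up to the end stop of its rail

## Robot

A 7-joint arm with a two-finger parallel gripper is mounted at the origin on the work surface. World frame = base frame: x ahead of the robot, y to its left, z up, the work surface at z = 0. Lengths are in m, angles in rad, forces in N, time in s.
With the tool pointing down it reaches from about 0.375 to 0.925 m from the base axis. Payload 3.1 kg.
Tool frame: the origin (TCP) lies midway between the tips of the shut fingers; the grasp point (between the pads) lies 19 mm behind it; z points along the fingers, y is the line along which they close (so a half turn about z gives the same grasp; the last joint's range is limited). The gripper opens to 85 mm and grips with 20 to 120 N. Pads are 22 mm wide; open, the fingers measure 114 mm over their backs; the gripper's body (76 mm by 85 mm) begins 54 mm behind the grasp point. The pads swing forward as they close: fully open they stand 13 mm farther back than shut.
Start: joints at [-1.264, 0.383, 0.044, 1.598, -0.018, 1.161, -0.05], TCP at [0.256, 0.597, 0.231] pointing down, gripper open.
Joint ranges: [-2.61, 2.61], [-0.41, 2.15], [-1.48, 1.57], [0, 2.5], [-1.57, 4.71], [0.05, 1.97], [-2.85, 2.85]. Speed limits (rad/s): [2.79, 2.79, 3.14, 3.14, 3.14, 3.14, 3.14].

## Interface

Orientations are given as [roll, pitch, yaw] about the fixed x, y, z axes, in that order (R = Rz(yaw) Ry(pitch) Rx(roll)).
In Python, from plant import * gives the robot as it stands.
- The arm moves only by the tool play_rows, never from a script. Its argument "steps" is a list of rows, each an object with "delta_pos": the shift along the tool's x, y, z in cm, a list of three; "yaw": the turn about the tool's z in degrees. In form: [{"delta_pos": [dx, dy, dz], "yaw": yaw}, ...]. A call has 1 to 8 rows; each row is the pose to reach, as a shift and turn from the pose commanded when the call began, along the tool's axes at that moment; what a row does not reach only later rows make up. A row lasts 1/8 s, in which the tool goes at most 62.5 mm and 10.7 degrees, less where a joint would pass 70% of its speed; a pose out of reach is approached as far as the arm can. A call with a gripper value outside its range is refused whole. "grip" is the finger opening in cm, from 0 to 8.54, set as the call begins (left out, the last holds). The fingers move at their own pace and stop on an object; "newtons" is the grip in N (left out, the last holds). Time passes only in rows, so rows that repeat a pose let the fingers close. It gives the time, the measured TCP pose, the force, the opening and the grip force at its end, in the units of the state.
- read_state(): the state, without advancing time (a new reading comes with each control period).
- snapshot(name): name is "scene" or "top" or "wrist"; returns (picture, depth): 480x640x3 uint8, red, green, blue; 480x640 float32, m along the optical axis (not along the pixel's ray), 0 where there is no reading.
- calibration(name): a dict with "intrinsics" (3x3 intrinsics, pixels), "position" and "rotation" of the camera in the world. Camera axes: x right, y down, z forward; pixel columns grow to the right and rows downward; lengths in m; the calibration is good to about 2 mm. A picture is of the moment at which its call begins: read the wrist's pose just before it. calibration takes no time and is no camera call; for the wrist camera it gives the pose at the moment of the call.
- close_job(): hands the job in; it is judged then, once.
The state is a dict: "clock": time; "qpos": joint angles; "joint_vel": joint speeds; "joint_efforts": joint torques, N m; "eef_pos": TCP position; "tool_rot": TCP orientation; "force": force on the tool from outside, world axes, zero at the start; "ft_torque": the same for the moment, N m; "opening": finger opening in m; "grasp_force": force on a finger pad.
Only numpy, scipy, OpenCV 4.12 (cv2) and the standard library are available. Lean on these libraries where they do the work, as an engineer would, in place of code of your own. Each camera call takes 0.05 s, during which the arm holds its last target. There are 200 camera calls.

## Task

Four breakers stand side by side on the mounting rail. With a fingertip, push the whole row along the rail, all four together without letting the row come apart, until it is up against the slim end stop with no gaps, then take the hand away. Only push: nothing is to be lifted or tipped, and the things lying around the plate stay where they are.

Things in the scene. Friction and masses are not known exactly. Their poses are not given: they have to be found in the camera images.
- plate: Dark steel mounting plate fixed to the bench, 150 mm (own x) by 380 mm (own y), 4 mm thick, carrying a steel top-hat rail 35 mm wide and 350 mm long down its middle along own y. Origin: centre of the plate's underside, on the bench. Rail top 13 mm above the origin. The closed row is 90 mm long and slides at about 2 to 6 N; either end of it may face the stop.
- stop: End stop, fixed on one end of the rail (either end): a slim black bracket 12 mm along the rail (own y), 60 mm across, 36 mm above the rail top, one steel screw on top. Origin: at its centre, at rail-top height; own y along the rail. Its flat inner face is 6 mm from the origin.
- terminal: Earth terminal, fixed on the other end of the rail: a low grey block 30 mm along the rail, 70 mm across, 22 mm above the rail top, with four brass screws on top. Origin: at its centre, at rail-top height. It is not the stop. Between it and the row 55 mm or more of rail is free at the start, and between the row and the stop 65 mm or more.
- switch: Double-width main switch at one end of the row, 36 mm along the rail (own y), 85 across (own x). White; 38 mm high above rail top, raised nose in the middle (45 across) to 58, black toggle to 68. Origin: mid-widths, at rail-top height; z up. Stands astride the rail, catch open (slot 37 mm on the 35 mm rail): slides freely, could tip or lift off. 0.14-0.28 kg.
- breaker1: Breaker next to the main switch, 18 mm along the rail (own y), 85 across (own x). White; 38 mm high above rail top, raised nose in the middle (45 across) to 58, black toggle to 68. Origin: mid-widths, at rail-top height; z up. Stands astride the rail, catch open (slot 37 mm on the 35 mm rail): slides freely, could tip or lift off. 0.08-0.17 kg.
- breaker2: Breaker between breaker1 and breaker3, 18 mm along the rail (own y), 85 across (own x). White; 38 mm high above rail top, raised nose in the middle (45 across) to 58, black toggle to 68. Origin: mid-widths, at rail-top height; z up. Stands astride the rail, catch open (slot 37 mm on the 35 mm rail): slides freely, could tip or lift off. 0.08-0.17 kg.
- breaker3: Breaker at the row's other end, 18 mm along the rail (own y), 85 across (own x). White; 38 mm high above rail top, raised nose in the middle (45 across) to 58, black toggle to 68. Origin: mid-widths, at rail-top height; z up. Stands astride the rail, catch open (slot 37 mm on the 35 mm rail): slides freely, could tip or lift off. 0.08-0.17 kg.
- spare: Bystander: a loose spare breaker like the 18 mm ones, standing on the bench beyond the plate, about 75 mm tall. Origin 7 mm above the bench, under its centre.
- screwdriver: Bystander: a screwdriver lying on the bench on the robot's side of the plate. Origin: underneath it, on the bench.
- tray: Bystander: an open black tray, 90 by 120 mm, 35 mm high, on the bench beyond the plate. Origin: centre of its underside.
Not all that is in view belongs to the job. Leave any green look-alike of the breaker1 alone. Leave any orange look-alike of the breaker3 alone.

How it is judged:
By the outcome, as a careful person would: the job done as asked, in the order asked, and still so for the second after the job is handed in, with the robot touching nothing.
It also fails if it takes over 42 s, if anything falls off the work surface, if the arm or the gripper's body presses on something with over 40 N, if the wrist force passes 120 N, or if a joint passes its speed limit or range.

## Working session

There is one attempt and no reset: what is moved stays moved. The work goes in short steps, Python scripts to look and compute and a tool call to move; the robot and the scene stay as the last step left them, time stands still between calls to the robot, and variables do not carry over. Pictures are saved under pics/ and viewed, at most 10 in all, crops included, and the job is handed in when it is done.

Besides the shell and the picture viewer there is one more tool, called after "Request:" as name([rows], argument=value, ...), one row to a line, values as JSON. play_rows: Moves the arm, as the interface text tells. Its arguments: {"type":"object","properties":{"steps":{"type":"array","items":{"type":"object","properties":{"delta_pos":{"type":"array","items":{"type":"number"}},"yaw":{"type":"number"}}}},"grip":{"type":"number"},"newtons":{"type":"number"}},"required":["steps"]}

```bash
mkdir -p pics
cat > h.py <<'E'
from plant import *
import numpy as np, cv2
def snap(n,f):
    c=calibration(n); p,d=snapshot(n); cv2.imwrite(f'pics/{f}.png',p[:,:,::-1]); np.savez(f'pics/{f}.npz',p=p,d=d,K=c['intrinsics'],t=c['position'],R=c['rotation'])
def world(f):
    z=np.load(f'pics/{f}.npz'); d=z['d']; K=z['K']; v,u=np.indices(d.shape)
    P=np.stack([(u-K[0,2])/K[0,0]*d,(v-K[1,2])/K[1,1]*d,d],-1)
    return P@np.array(z['R']).T+z['t'], z['p'], d
E
python3 - <<'E'
from h import *
s=read_state(); print(s['clock'],s['eef_pos'],s['tool_rot'],s['force'])
snap('top','top1'); snap('scene','scene1')
E
```

```text
0.0 [0.25562445 0.59656738 0.22986352] [-3.13892085e+00  1.52373534e-04  2.73685422e+00] [-0.56681728 -0.62719879  0.08329979]
```

View pics/top1.png

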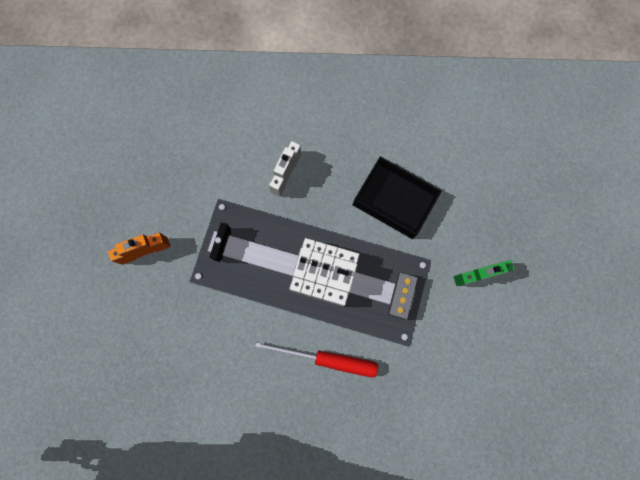

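View pics/scene1.png

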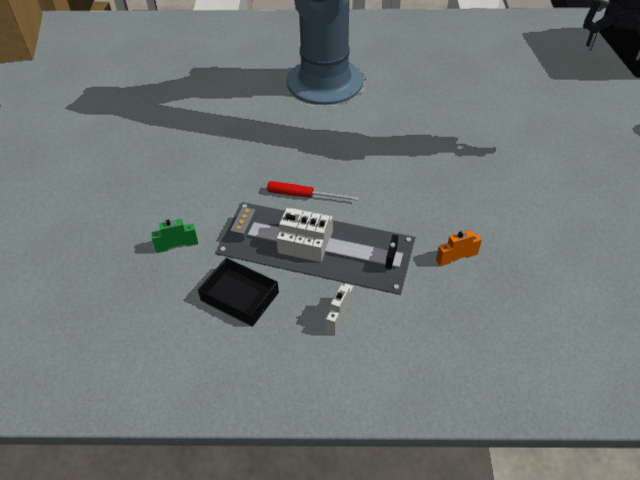

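The top view shows the black slim stop at (220,243), the row at (325,271) with the double-width switch on its right, and the brass-screw terminal at (403,296). Possible mix-ups are the white spare (285,166), the orange look-alike (138,247) and the green one (484,273). None of those is on the rail. The row to push is the white one on the rail, pushed left, towards the stop.

Run:
```python
from h import *
W,p,d=world('top1')
cv2.imwrite('pics/crop1.png',cv2.resize(p[190:350,180:440,::-1],None,fx=3,fy=3,interpolation=cv2.INTER_CUBIC))
x,y,z=W[...,0],W[...,1],W[...,2]
v,u=np.indices(d.shape)
roi=(u>180)&(u<440)&(v>195)&(v<350)&(d>0)
hsv=cv2.cvtColor(p,cv2.COLOR_RGB2HSV)
white=roi&(z>.04)&(z<.1)&(u>280)&(u<365)&(v>230)&(v<310)
stop=roi&(z>.03)&(u<240)
term=roi&(z>.025)&(z<.045)&(u>380)&(u<425)&(v>262)&(v<325)
plate=roi&(z>.001)&(z<.09)
rc=cv2.minAreaRect(W[roi&(z>.002)&(z<.008)][:,:2].astype(np.float32)*1000); print('plate',rc)
r=cv2.minAreaRect(W[white][:,:2].astype(np.float32)*1000); print('row',r)
c=W[term].mean(0);s=W[stop].mean(0); print('term',c,W[term].shape,'stop',s,W[stop].shape)
a=(s-c)[:2];a/=np.linalg.norm(a);print('dir c->s',a,np.degrees(np.arctan2(*a[::-1])))
b=cv2.boxPoints(rc);
e=[b[1]-b[0],b[2]-b[1]];e=max(e,key=np.linalg.norm);e=e/np.linalg.norm(e);e=e*np.sign(e@a);print('plate dir',e,np.degrees(np.arctan2(e[1],e[0])))
o=np.array(rc[0])/1000;n=np.array([-e[1],e[0]])
for nm,m in dict(row=white,stop=stop,term=term).items():
  Q=W[m]; A=(Q[:,:2]-o)@e*1000;B=(Q[:,:2]-o)@n*1000
  print(nm,np.percentile(A,[0,2,98,100]).round(1),np.percentile(B,[0,2,98,100]).round(1),np.percentile(Q[:,2],[2,50,98]).round(4))
Q=W[white&(z>.06)&(z<.075)];A=(Q[:,:2]-o)@e*1000;print('nose',np.percentile(A,[1,99]),np.percentile((Q[:,:2]-o)@n*1000,[1,99]))
print('tool x dir/y dir');from scipy.spatial.transform import Rotation as R
print(R.from_euler('xyz',read_state()['tool_rot']).as_matrix().round(4))
```

```text
Traceback (most recent call last):
  File "h.py", line 8, in world
    return P@np.array(z['R']).T+z['t'], z['p'], d
           ~~~~~~~~~~~~~~~~~~~~^~~~~~~
ValueError: operands could not be broadcast together with shapes (480,640) (3,)
```

```bash
python3 - <<'E'
import re
s=open('h.py').read().replace("np.array(z['R']).T","Rot.from_euler('xyz',z['R']).as_matrix().T").replace("import numpy","from scipy.spatial.transform import Rotation as Rot\nimport numpy")
open('h.py','w').write(s)
E
cat > m.py <<'E'
from h import *
W,p,d=world('top1')
print(calibration('top'))
cv2.imwrite('pics/crop1.png',cv2.resize(p[190:350,180:440,::-1],None,fx=3,fy=3,interpolation=cv2.INTER_CUBIC))
x,y,z=W[...,0],W[...,1],W[...,2]
v,u=np.indices(d.shape)
roi=(u>180)&(u<440)&(v>195)&(v<350)&(d>0)
white=roi&(z>.04)&(z<.1)&(u>280)&(u<365)&(v>230)&(v<310)
stop=roi&(z>.03)&(u<240)
term=roi&(z>.025)&(z<.045)&(u>380)&(u<425)&(v>262)&(v<325)
pl=(roi&(z>.002)&(z<.008)).astype(np.uint8); pl=cv2.morphologyEx(pl,cv2.MORPH_OPEN,np.ones((5,5)))>0
rc=cv2.minAreaRect(W[pl][:,:2].astype(np.float32)*1000); print('plate',rc)
print('row',cv2.minAreaRect(W[white][:,:2].astype(np.float32)*1000))
c=W[term].mean(0);s=W[stop].mean(0); print('term',c,term.sum(),'stop',s,stop.sum())
a=(s-c)[:2];a/=np.linalg.norm(a);print('dir c->s',a,np.degrees(np.arctan2(a[1],a[0])))
b=cv2.boxPoints(rc)
e=max([b[1]-b[0],b[2]-b[1]],key=np.linalg.norm);e=e/np.linalg.norm(e);e=e*np.sign(e@a);print('plate dir',e,np.degrees(np.arctan2(e[1],e[0])))
o=np.array(rc[0])/1000;n=np.array([-e[1],e[0]])
for nm,m in dict(row=white,nose=white&(z>.06)&(z<.075),stop=stop,term=term).items():
  Q=W[m]; A=(Q[:,:2]-o)@e*1000;B=(Q[:,:2]-o)@n*1000
  print(nm,np.percentile(A,[0,2,98,100]).round(1),np.percentile(B,[0,2,98,100]).round(1),np.percentile(Q[:,2],[2,50,98]).round(4))
print(Rot.from_euler('xyz',read_state()['tool_rot']).as_matrix().round(4))
E
python3 m.py
```

```text
{'intrinsics': array([[462.02348396,   0.        , 321.39370825],
       [  0.        , 462.02348396, 243.71622046],
       [  0.        ,   0.        ,   1.        ]]), 'position': array([ 0.47911472, -0.01449726,  0.77711401]), 'rotation': array([-2.96797304, -0.02430384, -1.55626587])}
plate ((617.103759765625, -28.40179443359375), (374.1214294433594, 253.65516662597656), 75.48844146728516)
row ((563.8314819335938, -35.41637420654297), (90.92328643798828, 85.5377197265625), 74.6766586303711)
term [ 0.52803445 -0.16274093  0.03448436] 847 stop [0.60931118 0.13325268 0.04597492] 370
dir c->s [0.26478841 0.96430654] 74.64561978716144
plate dir [0.25057533 0.96809715] 75.4884405904269
row [-66.  -63.7  23.4  25.9] [ 6.9  9.2 91.4 93.1] [0.048  0.0689 0.0803]
nose [-65.7 -63.9  23.6  25.5] [27.  28.4 72.3 73.1] [0.0658 0.0704 0.0731]
stop [149.3 149.6 162.  162.6] [17.5 18.8 76.8 77.4] [0.0316 0.0477 0.0525]
term [-168.3 -167.3 -138.1 -137.6] [16.9 18.7 86.  87.2] [0.0282 0.0346 0.0379]
[[-9.192e-01  3.937e-01 -9.000e-04]
 [ 3.937e-01  9.192e-01 -2.300e-03]
 [-1.000e-04 -2.400e-03 -1.000e+00]]
```

View pics/crop1.png

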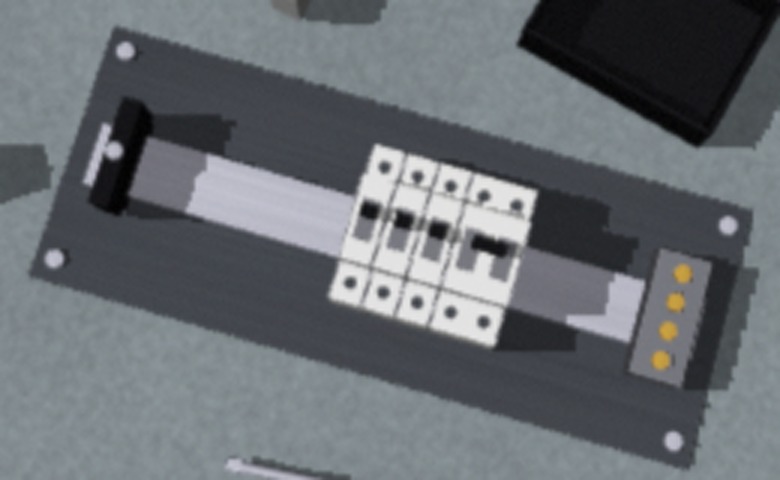

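The crop confirms it: the stop is on the left and the switch is at the right end, facing the terminal. The rail heading is about 74.6°, the row needs about 124 mm of travel, and there is about 72 mm free behind it for the shut fingers.

Request:
play_rows([
  {"delta_pos": [-3, -3, 0], "yaw": 5},
  {"delta_pos": [-6.5, -6.5, 0], "yaw": 10},
  {"delta_pos": [-10, -10, 0], "yaw": 15},
  {"delta_pos": [-13.5, -13.5, 0], "yaw": 20},
  {"delta_pos": [-17, -17, 0], "yaw": 25},
  {"delta_pos": [-20.5, -20.5, 0], "yaw": 31},
  {"delta_pos": [-24, -24, 0], "yaw": 36},
  {"delta_pos": [-27.5, -27.2, 0], "yaw": 41},
], grip=0)

```text
clock: 1.1
eef_pos: [0.4017, 0.2372, 0.2309]
tool_rot: [-3.141, -0.0, 2.018]
force: [0.7, 1.0, 0.4]
opening: 0.0002
grasp_force: 0.0
```

```bash
cat > go.py <<'E'
from h import *
import sys
def info(off,z,ang=74.65):
    e=np.array([np.cos(np.radians(ang)),np.sin(np.radians(ang))]); C=np.array([.5638,-.0354])
    s=read_state(); M=Rot.from_euler('xyz',s['tool_rot']).as_matrix()
    P=np.array(s['eef_pos']); T=np.r_[C+off*e,z]
    h=np.degrees(np.arctan2(M[1,0],M[0,0])); r=P[:2]-C
    print('t',round(s['clock'],2),'P',P.round(4),'F',np.round(s['force'],1),'open',round(s['opening'],4),'vel',np.abs(s['joint_vel']).max().round(3))
    print('along',(r@e).round(4),'lat',(r@[-e[1],e[0]]).round(4),'rpy',np.degrees(s['tool_rot']).round(2),'yaw need',round(h-ang,2),'delta cm',(M.T@(T-P)*100).round(2))
info(float(sys.argv[1]),float(sys.argv[2]))
E
python3 go.py -.079 .23
```

```text
t 1.1 P [0.4017 0.2372 0.2309] F [0.7 1.  0.4] open 0.0002 vel 0.396
along 0.22 lat 0.2285 rpy [-179.96   -0.    115.64] yaw need 40.99 delta cm [-37.56  -2.36   0.09]
```

Request:
play_rows([
  {"delta_pos": [-4.5, -0.3, 0], "yaw": 5},
  {"delta_pos": [-9.5, -0.6, 0], "yaw": 10},
  {"delta_pos": [-14.5, -0.9, 0], "yaw": 15},
  {"delta_pos": [-19.5, -1.2, 0], "yaw": 20},
  {"delta_pos": [-24.5, -1.5, 0], "yaw": 26},
  {"delta_pos": [-29.5, -1.8, 0], "yaw": 31},
  {"delta_pos": [-34, -2.1, 0], "yaw": 36},
  {"delta_pos": [-37.6, -2.4, 0], "yaw": 41},
])

```text
clock: 2.1
eef_pos: [0.5437, -0.1118, 0.231]
tool_rot: [-3.141, 0.001, 1.301]
force: [0.4, 0.1, 0.1]
opening: -0.0002
grasp_force: 0.0
```

Request:
play_rows([
  {"delta_pos": [0, 0, 4], "yaw": 0},
  {"delta_pos": [0, 0, 8], "yaw": 0},
  {"delta_pos": [0, 0, 11], "yaw": 0},
  {"delta_pos": [0, 0, 11], "yaw": 0},
])

```text
clock: 2.6
eef_pos: [0.5407, -0.1092, 0.1184]
tool_rot: [-3.135, 0.002, 1.306]
force: [-1.5, 0.0, 0.6]
opening: 0.0002
grasp_force: 0.0
```

```bash
python3 go.py -.079 .025; python3 -c "
from h import *
snap('wrist','w1'); snap('scene','s2')
W,p,d=world('w1')"
```

```text
t 2.6 P [ 0.5407 -0.1092  0.1184] F [-1.5  0.   0.6] open 0.0002 vel 0.056
along -0.0773 lat 0.0027 rpy [-1.796e+02  1.000e-01  7.481e+01] yaw need 0.16 delta cm [-0.15  0.33  9.34]
```

View pics/w1.png

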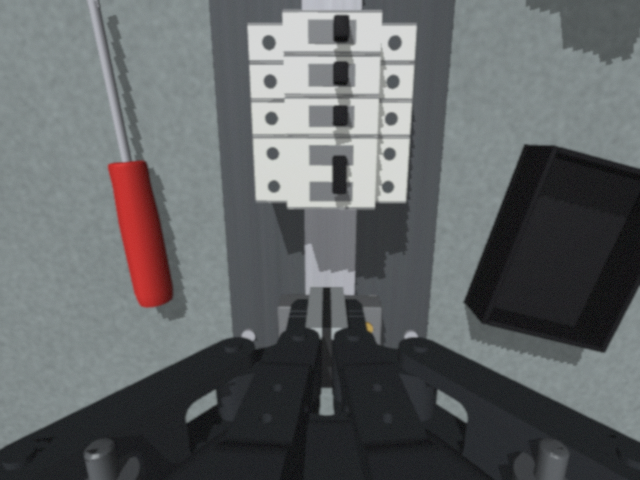

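The wrist view shows the row ahead with the switch nearest, its rear edge at about (320,205), and the fingertips centred over the free rail at (327,290). I'll refine the geometry from this depth image.

Run:
```python
from h import *
W,p,d=world('w1'); z=W[...,2]; v,u=np.indices(d.shape)
m=(d>0)&(z>.045)&(z<.09)&(v<215)&(u>240)&(u<425)&(p.min(-1)>150)
low=m&(z<.056); nose=m&(z>.062)
for k in (low,nose):
  r=cv2.minAreaRect(W[k][:,:2].astype(np.float32)*1000); print(r,np.median(z[k]))
a=np.radians(74.65);e=np.array([np.cos(a),np.sin(a)]);n=np.array([-e[1],e[0]]);C=np.array([.5638,-.0354])
for k in (low,nose):
  A=(W[k][:,:2]-C)@e;B=(W[k][:,:2]-C)@n;print(np.percentile(A,[1,99]).round(4),np.percentile(B,[1,99]).round(4))
rail=(d>0)&(v>215)&(v<285)&(u>300)&(u<360)&(z>.009)&(z<.018)
B=(W[rail][:,:2]-C)@n;print('rail',np.median(z[rail]),np.percentile(B,[2,98]).round(4))
print('cam',calibration('wrist')['position'])
```

```text
((563.2910766601562, -34.560279846191406), (90.4527359008789, 85.37984466552734), 74.60986328125) 0.051487276257116535
((563.2821044921875, -34.56779861450195), (90.50775146484375, 45.26020812988281), 74.60922241210938) 0.07148956033958533
[-0.0435  0.0446] [-0.0414  0.043 ]
[-0.0438  0.0449] [-0.0214  0.023 ]
rail 0.013480198667109741 [-0.0159  0.0177]
cam [ 0.56163318 -0.04530249  0.26473882]
```

Request:
play_rows([
  {"delta_pos": [-0.1, 0.2, 2.5], "yaw": 0},
  {"delta_pos": [-0.1, 0.2, 5], "yaw": 0},
  {"delta_pos": [-0.1, 0.2, 7], "yaw": 0},
  {"delta_pos": [-0.1, 0.2, 8.5], "yaw": 0},
  {"delta_pos": [-0.1, 0.2, 9.2], "yaw": 0},
  {"delta_pos": [-0.1, 0.2, 9.2], "yaw": 0},
  {"delta_pos": [-0.1, 0.2, 9.2], "yaw": 0},
])

```text
clock: 3.58
eef_pos: [0.5461, -0.1115, 0.0299]
tool_rot: [3.14, -0.0, 1.305]
force: [0.5, 0.4, 0.6]
opening: 0.0001
grasp_force: 0.0
```

```bash
python3 go.py -.055 .025
```

```text
t 3.58 P [ 0.5461 -0.1115  0.0299] F [0.5 0.4 0.6] open 0.0001 vel 0.005
along -0.0781 lat -0.003 rpy [ 1.7993e+02 -1.0000e-02  7.4800e+01] yaw need 0.15 delta cm [ 2.31 -0.3   0.49]
```

Request:
play_rows([
  {"delta_pos": [0.2, -0.2, 0.2], "yaw": 0.15},
  {"delta_pos": [0.5, -0.35, 0.4], "yaw": 0.15},
  {"delta_pos": [0.9, -0.35, 0.4], "yaw": 0.15},
  {"delta_pos": [1.2, -0.35, 0.4], "yaw": 0.15},
  {"delta_pos": [1.5, -0.35, 0.4], "yaw": 0.15},
  {"delta_pos": [1.7, -0.35, 0.4], "yaw": 0.15},
  {"delta_pos": [1.9, -0.35, 0.4], "yaw": 0.15},
  {"delta_pos": [2.1, -0.35, 0.4], "yaw": 0.15},
])

```text
clock: 4.58
eef_pos: [0.5475, -0.0902, 0.0253]
tool_rot: [3.142, 0.0, 1.303]
force: [-0.2, -1.2, 1.4]
opening: 0.0002
grasp_force: 0.0
```

```bash
python3 go.py -.055 .025
```

```text
t 4.58 P [ 0.5475 -0.0902  0.0253] F [-0.2 -1.2  1.4] open 0.0002 vel 0.03
along -0.0572 lat 0.0012 rpy [1.800e+02 2.000e-02 7.465e+01] yaw need -0.0 delta cm [0.22 0.12 0.03]
```

Request:
play_rows([
  {"delta_pos": [0.2, 0, 0], "yaw": 0},
  {"delta_pos": [0.4, 0, 0], "yaw": 0},
  {"delta_pos": [0.7, 0, 0], "yaw": 0},
  {"delta_pos": [1.0, 0, 0], "yaw": 0},
  {"delta_pos": [1.3, 0, 0], "yaw": 0},
  {"delta_pos": [1.6, 0, 0], "yaw": 0},
  {"delta_pos": [1.9, 0, 0], "yaw": 0},
  {"delta_pos": [2.2, 0, 0], "yaw": 0},
])

```text
clock: 5.58
eef_pos: [0.5532, -0.0704, 0.0255]
tool_rot: [3.141, 0.002, 1.302]
force: [-0.9, -3.9, 2.0]
opening: -0.0001
grasp_force: 1.0
```

```bash
python3 go.py .045 .025; python3 -c "
from h import *
snap('wrist','w2')"
```

```text
t 5.58 P [ 0.5532 -0.0704  0.0255] F [-0.9 -3.9  2. ] open -0.0001 vel 0.044
along -0.0366 lat 0.001 rpy [1.7997e+02 1.0000e-01 7.4580e+01] yaw need -0.07 delta cm [8.16 0.09 0.03]
```

View pics/w2.png

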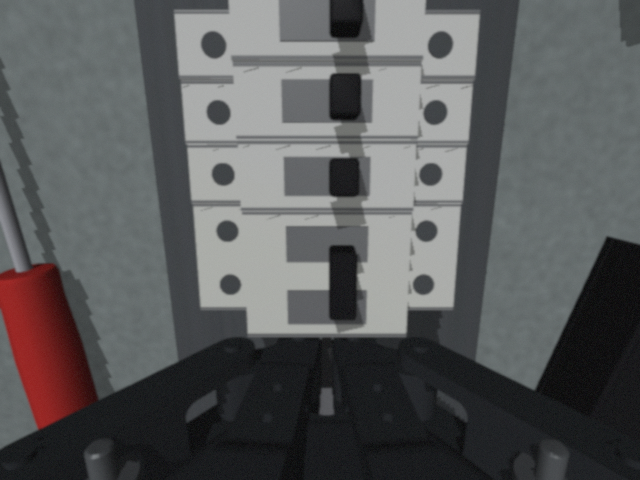

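The picture shows the row closed and straight, with the fingertips on the switch's face at about (325,335) and about 4 N of push. I'll carry on.

Request:
play_rows([
  {"delta_pos": [0.3, 0, 0], "yaw": 0},
  {"delta_pos": [0.7, 0, 0], "yaw": 0},
  {"delta_pos": [1.1, 0, 0], "yaw": 0},
  {"delta_pos": [1.5, 0, 0], "yaw": 0},
  {"delta_pos": [1.9, 0, 0], "yaw": 0},
  {"delta_pos": [2.3, 0, 0], "yaw": 0},
  {"delta_pos": [2.7, 0, 0], "yaw": 0},
  {"delta_pos": [3.0, 0, 0], "yaw": 0},
])

```text
clock: 6.62
eef_pos: [0.5611, -0.0413, 0.0254]
tool_rot: [3.141, 0.002, 1.302]
force: [-1.5, -4.5, 2.8]
opening: 0.0001
grasp_force: 1.1
```

```bash
python3 go.py .045 .025
```

```text
t 6.62 P [ 0.5611 -0.0413  0.0254] F [-1.5 -4.5  2.8] open 0.0001 vel 0.044
along -0.0064 lat 0.001 rpy [1.7999e+02 9.0000e-02 7.4600e+01] yaw need -0.05 delta cm [5.14 0.1  0.04]
```

Request:
play_rows([
  {"delta_pos": [0.3, 0, 0], "yaw": 0},
  {"delta_pos": [0.7, 0, 0], "yaw": 0},
  {"delta_pos": [1.1, 0, 0], "yaw": 0},
  {"delta_pos": [1.5, 0, 0], "yaw": 0},
  {"delta_pos": [1.9, 0, 0], "yaw": 0},
  {"delta_pos": [2.3, 0, 0], "yaw": 0},
  {"delta_pos": [2.7, 0, 0], "yaw": 0},
  {"delta_pos": [3.0, 0, 0], "yaw": 0},
])

```text
clock: 7.62
eef_pos: [0.569, -0.0125, 0.0255]
tool_rot: [3.142, 0.002, 1.302]
force: [-1.4, -5.4, 3.3]
opening: 0.0003
grasp_force: 1.0
```

Request:
play_rows([
  {"delta_pos": [0.3, 0, 0], "yaw": 0},
  {"delta_pos": [0.7, 0, 0], "yaw": 0},
  {"delta_pos": [1.1, 0, 0], "yaw": 0},
  {"delta_pos": [1.5, 0, 0], "yaw": 0},
  {"delta_pos": [1.9, 0, 0], "yaw": 0},
  {"delta_pos": [2.2, 0, 0], "yaw": 0},
  {"delta_pos": [2.5, 0, 0], "yaw": 0},
  {"delta_pos": [2.8, 0, 0], "yaw": 0},
])

```text
clock: 8.62
eef_pos: [0.5762, 0.0141, 0.0255]
tool_rot: [-3.141, 0.002, 1.302]
force: [-0.6, -5.0, 3.4]
opening: -0.0002
grasp_force: 0.9
```

```bash
python3 go.py .068 .025
```

```text
t 8.62 P [0.5762 0.0141 0.0255] F [-0.6 -5.   3.4] open -0.0002 vel 0.04
along 0.0511 lat 0.0012 rpy [-1.7999e+02  1.1000e-01  7.4580e+01] yaw need -0.07 delta cm [1.69 0.11 0.04]
```

Now I'll go slowly to the stop.

Request:
play_rows([
  {"delta_pos": [0.2, 0, 0], "yaw": 0},
  {"delta_pos": [0.4, 0, 0], "yaw": 0},
  {"delta_pos": [0.6, 0, 0], "yaw": 0},
  {"delta_pos": [0.8, 0, 0], "yaw": 0},
  {"delta_pos": [1.0, 0, 0], "yaw": 0},
  {"delta_pos": [1.2, 0, 0], "yaw": 0},
  {"delta_pos": [1.3, 0, 0], "yaw": 0},
  {"delta_pos": [1.4, 0, 0], "yaw": 0},
])

```text
clock: 9.62
eef_pos: [0.5799, 0.0275, 0.0255]
tool_rot: [-3.141, 0.002, 1.302]
force: [-2.0, -5.6, 3.6]
opening: 0.0002
grasp_force: 0.9
```

```bash
python3 go.py .068 .025
```

```text
t 9.62 P [0.5799 0.0275 0.0255] F [-2.  -5.6  3.6] open 0.0002 vel 0.014
along 0.0649 lat 0.0011 rpy [-1.7998e+02  1.2000e-01  7.4570e+01] yaw need -0.08 delta cm [0.31 0.11 0.05]
```

Request:
play_rows([
  {"delta_pos": [0.1, 0, 0], "yaw": 0},
  {"delta_pos": [0.2, 0, 0], "yaw": 0},
  {"delta_pos": [0.3, 0, 0], "yaw": 0},
  {"delta_pos": [0.4, 0, 0], "yaw": 0},
])

```text
clock: 10.12
eef_pos: [0.5809, 0.0313, 0.0254]
tool_rot: [-3.141, 0.002, 1.301]
force: [-2.6, -5.7, 3.3]
opening: -0.0
grasp_force: 0.9
```

```bash
python3 go.py .068 .025
```

```text
t 10.12 P [0.5809 0.0313 0.0254] F [-2.6 -5.7  3.3] open -0.0 vel 0.014
along 0.0689 lat 0.0012 rpy [-1.7998e+02  1.2000e-01  7.4570e+01] yaw need -0.08 delta cm [-0.09  0.12  0.05]
```

Request:
play_rows([
  {"delta_pos": [0.1, 0, 0], "yaw": 0},
  {"delta_pos": [0.2, 0, 0], "yaw": 0},
  {"delta_pos": [0.2, 0, 0], "yaw": 0},
])

```text
clock: 10.5
eef_pos: [0.5811, 0.0319, 0.0255]
tool_rot: [-3.141, 0.004, 1.301]
force: [-2.0, -6.9, 3.9]
opening: 0.0002
grasp_force: 0.6
```

```bash
python3 go.py .068 .025; python3 -c "
from h import *
snap('top','t3');W,p,d=world('t3')
cv2.imwrite('pics/t3c.png',cv2.resize(p[190:350,180:440,::-1],None,fx=3,fy=3,interpolation=cv2.INTER_CUBIC))"
```

```text
t 10.5 P [0.5811 0.0319 0.0255] F [-2.  -6.9  3.9] open 0.0002 vel 0.002
along 0.0694 lat 0.0012 rpy [-179.97    0.2    74.52] yaw need -0.13 delta cm [-0.14  0.12  0.05]
```

View pics/t3c.png

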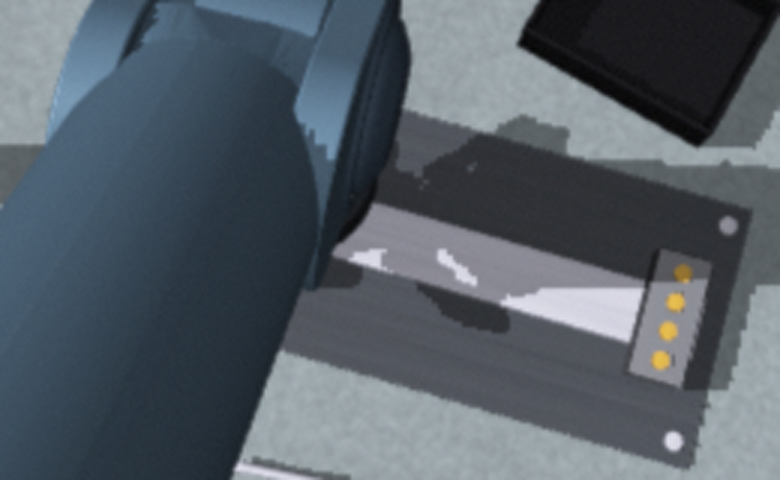

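The arm hides the row in this view. The advance fell short of the command (0.5 mm of 2 mm), which suggests contact with the stop. I'll press a little more and watch the force.

Request:
play_rows([
  {"delta_pos": [0.1, 0, 0], "yaw": 0},
  {"delta_pos": [0.2, 0, 0], "yaw": 0},
  {"delta_pos": [0.3, 0, 0], "yaw": 0},
  {"delta_pos": [0.3, 0, 0], "yaw": 0},
])

```text
clock: 11.05
eef_pos: [0.581, 0.0319, 0.0255]
tool_rot: [-3.14, 0.007, 1.299]
force: [-4.3, -11.1, 6.2]
opening: 0.0002
grasp_force: 0.0
```

```bash
python3 go.py .068 .025; python3 -c "
from h import *
snap('scene','s3');W,p,d=world('s3')
cv2.imwrite('pics/s3c.png',cv2.resize(p[180:310,200:430,::-1],None,fx=3.4,fy=3.4,interpolation=cv2.INTER_CUBIC))"
```

```text
t 11.05 P [0.581  0.0319 0.0255] F [ -4.3 -11.1   6.2] open 0.0002 vel 0.002
along 0.0694 lat 0.0012 rpy [-179.93    0.38   74.41] yaw need -0.24 delta cm [-0.14  0.12  0.05]
```

View pics/s3c.png

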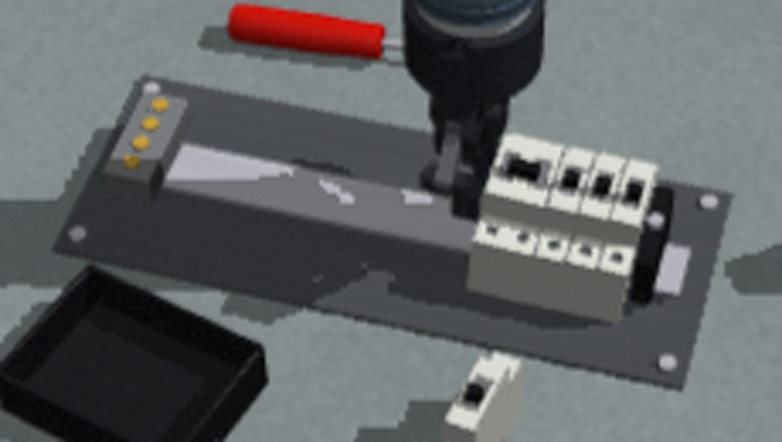

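The row is up against the stop (crop, ~(640,240)) with no gaps: position unchanged while the force rose to 12 N. Next I'll back straight off and then lift away.

Request:
play_rows([
  {"delta_pos": [-0.2, 0, 0], "yaw": 0},
  {"delta_pos": [-0.5, 0, 0], "yaw": 0},
  {"delta_pos": [-0.8, 0, 0], "yaw": 0},
  {"delta_pos": [-1.3, 0, 0], "yaw": 0},
  {"delta_pos": [-2, 0, 0], "yaw": 0},
  {"delta_pos": [-3, 0, 0], "yaw": 0},
  {"delta_pos": [-4, 0, 0], "yaw": 0},
  {"delta_pos": [-4, 0, 0], "yaw": 0},
])

```text
clock: 12.1
eef_pos: [0.5717, -0.0022, 0.0253]
tool_rot: [-3.142, 0.001, 1.3]
force: [0.5, 0.3, -0.7]
opening: 0.0001
grasp_force: 0.0
```

Request:
play_rows([
  {"delta_pos": [0, 0, -3], "yaw": 0},
  {"delta_pos": [0, 0, -7], "yaw": 0},
  {"delta_pos": [0, 0, -11], "yaw": 0},
  {"delta_pos": [0, 0, -15], "yaw": 0},
  {"delta_pos": [-4, 0, -17], "yaw": 0},
  {"delta_pos": [-8, 0, -17], "yaw": 0},
  {"delta_pos": [-12, 0, -17], "yaw": 0},
  {"delta_pos": [-12, 0, -17], "yaw": 0},
])

```text
clock: 13.1
eef_pos: [0.5389, -0.1207, 0.1958]
tool_rot: [3.141, 0.001, 1.295]
force: [0.7, 0.4, -0.3]
opening: 0.0002
grasp_force: 0.0
```

```bash
python3 go.py .068 .025; python3 -c "
from h import *
snap('wrist','w4');snap('top','t4')
W,p,d=world('t4')
q=cv2.resize(p[190:350,180:440,::-1],None,fx=3,fy=3,interpolation=cv2.INTER_CUBIC)
cv2.imwrite('pics/t4c.png',q)
z=W[...,2];v,u=np.indices(d.shape);C=np.array([.5638,-.0354]);a=np.radians(74.65);e=np.array([np.cos(a),np.sin(a)])
A=(W[...,:2]-C)@e;B=(W[...,:2]-C)@[-e[1],e[0]]
m=(d>0)&(z>.045)&(z<.1)&(p.min(-1)>130)&(abs(B)<.05)&(A>0)&(A<.19)
print(cv2.minAreaRect(W[m][:,:2].astype(np.float32)*1000),np.percentile(A[m],[1,99]))"
```

```text
t 13.1 P [ 0.5389 -0.1207  0.1958] F [ 0.7  0.4 -0.3] open 0.0002 vel 0.07
along -0.0889 lat 0.0015 rpy [1.7997e+02 6.0000e-02 7.4200e+01] yaw need -0.45 delta cm [1.570e+01 1.000e-02 1.706e+01]
((598.131591796875, 90.05345916748047), (104.42156982421875, 85.48814392089844), 74.48058319091797) [0.0788108  0.16841025]
```

View pics/t4c.png

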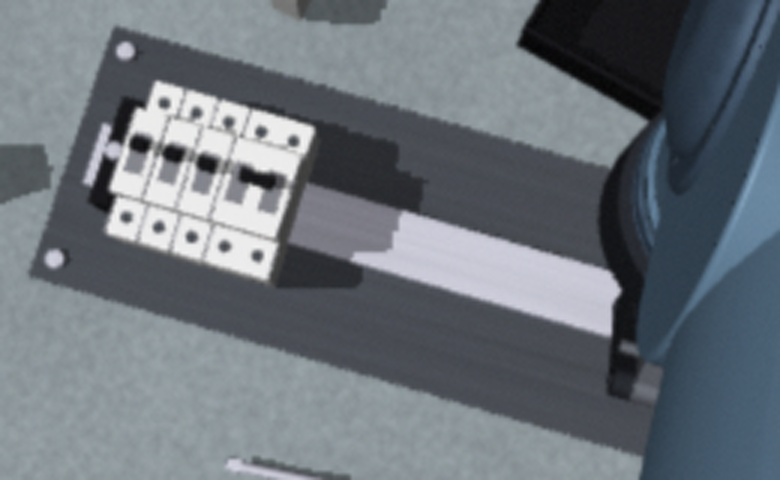

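View pics/w4.png

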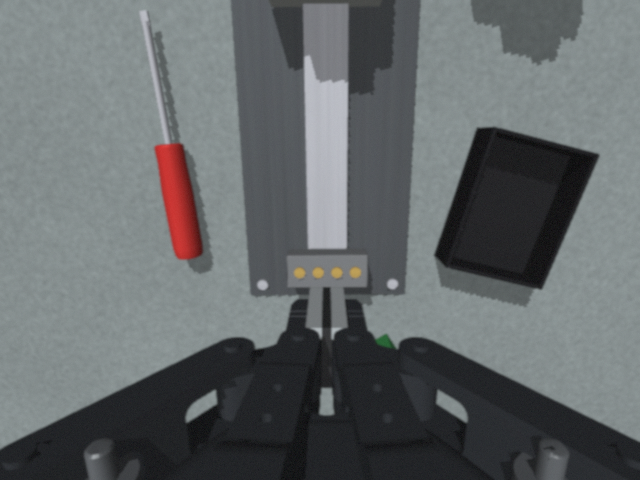

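The top view shows the row closed at (205,180) against the stop at (110,150). It spans 89.6 mm and is square on the rail. The wrist view shows the hand clear, with the tray and screwdriver in view.

```bash
python3 -c "
from plant import *
print(close_job())"
```

```text
the job is handed in; nothing more can be done
None
```

I pushed the row of four along the rail until it was closed up against the slim end stop, backed the hand clear, and handed the job in at about 13 s; nothing else was touched.

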